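# Pack the square biscuit cutters into the keyed-lid tin

## Task

Open the tin and set its lid aside, lift every square biscuit cutter off its bracket on the display rack and put it in the tin (side by side, not in one tall stack, so that the lid can close), leaving the round cutter hanging and the other things on the counter where they are. Then close the tin: lay the lid on the rim with its key well to one side of the notch (at least 15 mm), so that the key rides on the rim, and turn the lid on the rim until the key drops into the notch and the lid sits fully down, flush all round; let go.

Things in the scene. Friction and masses are not known exactly. Their poses are not given: they have to be found in the camera images.
- tin: round open steel tin, fixed to the counter, outside radius 66 mm, inside radius 60 mm, rim 150 mm above its origin (centre of the underside), inner floor 5 mm up; with the lid on, things inside may stand up to 125 mm tall on it, so do not stack four cutters. Its +x axis points to the notch, a slot through the rim about 15 mm wide and 12 mm deep. At the start the lid is on it, seated
- tin_notch (a point): the notch of the tin: middle of the wall (63 mm from the axis), at rim height (150 mm)
- lid_handle (a point): the tin's loose wooden lid, 220 g. The point is on its upright bar handle, 30 mm above the flange's underside. Handle: 52 mm long along the lid's x, 14 mm thick along y, reaching 6 to 48 mm above the flange's underside. Flange: radius 66 mm, 6 mm thick, rests on the rim when seated (this point is then 180 mm above the tin's origin). The lid's +x points to its key
- lid_key (a point): the lid's key: a block 10 mm wide, 8 mm deep under the flange, crossing the rim and jutting out to 78 mm from the axis. Point: 63 mm from the axis, level with the flange's underside; it lies at tin_notch when seated. Off the notch the key rides on the rim, lifting its side of the lid 8 mm; let go there, the lid tips slightly
- lid_plug (a point): centre of the underside of the round plug under the lid's flange, radius 55 mm, 16 mm deep, a loose fit in the tin. The lid stands level on this plug on a flat surface (the handle point is then 46 mm above it). The plug still enters the tin 8 mm and centres the lid while the key rides on the rim
- trivet: round cork mat fixed to the counter, radius 75 mm, 5 mm thick, clear: a good place to lay the lid; origin at the centre of its underside
- rack: wooden rack, fixed: bar 490 mm long along its y on end posts, top 156 mm above the origin (on the counter, under the bar). Five flat brackets at y = -180, -90, 0, 90, 180 mm point along its -x (to the robot): 60 mm long, 22 wide, 4 thick, top at 150 mm, with an end lip 8 mm higher. Lift a cutter 14 mm (25 at most), then draw it off along -x
- cutter0_center (a point): square biscuit cutter, up to four alike, some may be absent: open aluminium frame 40 x 40 mm outside, walls 3 mm, 24 mm deep, 60 g. Point: its centre; x runs along the open way through (24 mm), y and z across the flat sides (40 mm each). At the start it hangs by the inside of its top side on a bracket of the rack, x along the bracket, centre 17 mm below the bracket top
- cutter1_center (a point): square biscuit cutter, up to four alike, some may be absent: open aluminium frame 40 x 40 mm outside, walls 3 mm, 24 mm deep, 60 g. Point: its centre; x runs along the open way through (24 mm), y and z across the flat sides (40 mm each). At the start it hangs by the inside of its top side on a bracket of the rack, x along the bracket, centre 17 mm below the bracket top
- cutter2_center (a point): square biscuit cutter, up to four alike, some may be absent: open aluminium frame 40 x 40 mm outside, walls 3 mm, 24 mm deep, 60 g. Point: its centre; x runs along the open way through (24 mm), y and z across the flat sides (40 mm each). At the start it hangs by the inside of its top side on a bracket of the rack, x along the bracket, centre 17 mm below the bracket top
- cutter3_center (a point): square biscuit cutter, up to four alike, some may be absent: open aluminium frame 40 x 40 mm outside, walls 3 mm, 24 mm deep, 60 g. Point: its centre; x runs along the open way through (24 mm), y and z across the flat sides (40 mm each). At the start it hangs by the inside of its top side on a bracket of the rack, x along the bracket, centre 17 mm below the bracket top
- round_center (a point): round biscuit cutter (aluminium ring of outside radius 23 mm, 24 mm deep), hanging on one of the five brackets; stays there. The point is its centre
- mill: pepper mill of dark wood, 175 mm tall, a bystander; origin under its foot
- bowl: small white bowl, radius 40 mm, 35 mm high, a bystander between tin and trivet; origin under its foot
- jar: closed glass jar, radius 30 mm, 90 mm high, a bystander; origin under its foot
- spoon: wooden spoon, 220 mm long, a bystander lying on the counter; origin under its middle
Things that resemble listed ones, but are neither listed nor needed, are in the scene too. Leave any blue look-alike of the part that bears lid_handle alone.

How it is judged:
By the outcome, as a careful person would: the job done as asked, in the order asked, and still so for the second after the job is handed in, with the robot touching nothing.
Of cutter0, cutter1, cutter2, cutter3 only 3 to 4 are there at a start; the rules pass over those that are not, and their reading is None.
At some moment in a run one of lid may be knocked a few centimetres aside while the robot is not near it.
Once in a run the grip may slacken for a moment while it holds something.
It also fails if it takes over 200 s, if anything falls off the work surface, if the arm or the gripper's body presses on something with over 40 N, if the wrist force passes 120 N, or if a joint passes its speed limit or range.

## Robot

A 7-joint arm with a two-finger parallel gripper is mounted at the origin on the work surface. World frame = base frame: x ahead of the robot, y to its left, z up, the work surface at z = 0. Lengths are in m, angles in rad, forces in N, time in s.
With the tool pointing down it reaches from about 0.4 to 0.9 m from the base axis. Payload 5.6 kg.
Tool frame: the origin (TCP) lies midway between the tips of the shut fingers; the grasp point (between the pads) lies 19 mm behind it; y points along the fingers, z is the direction in which the jaws open and shut, and the axes are right-handed (so a half turn about y gives the same grasp; the last joint's range is limited). The gripper opens to 92 mm and grips with 3 to 60 N. Pads are 20 mm wide; open, the fingers measure 128 mm over their backs; the gripper's body (75 mm by 189 mm) begins 69 mm behind the grasp point.
Start: joints at [-1.378, 0.468, -0.012, 1.603, 0.006, 1.071, -0.056], TCP at [0.152, 0.632, 0.215] pointing down, gripper open.
Joint ranges: [-2.53, 2.53], [-0.31, 2.02], [-1.57, 1.55], [0.28, 2.44], [-1.29, 4.43], [0.15, 1.84], [-2.92, 2.92]. Speed limits (rad/s): [2.57, 2.57, 3.14, 3.14, 3.14, 3.14, 3.14].

## Interface

Orientations are given as a 3x3 rotation matrix whose columns are the frame's x, y, z axes.
In Python, from station import env, effector, solver, viewer, workorder, search_frame, tip_of gives the robot as it stands. Calls block until the motion is done:
- env.reach(position, orientation): joint-space move of the TCP to a pose.
- env.movel(position, frame=None, rate=0.15): straight line of the TCP; frame=None keeps the orientation; rate is the mean speed in m/s.
- env.goto_joints(angles): joint-space move.
- effector.release() and effector.grasp(squeeze=None): open the fingers fully, or close them until they stop; squeeze is the grip in N (None keeps the last).
- env.pause(seconds).
- solver.inverse_kinematics(position, orientation): joint angles nearest the present ones, or None.
- env.sense(): the state.
- viewer.read_camera(name): name is "scene" or "top" or "wrist"; returns (picture, depth): 480x640x3 uint8, red, green, blue; 480x640 float32, m along the optical axis (not along the pixel's ray), 0 where there is no reading.
- viewer.camera_info(name): a dict with "intrinsics" (3x3 intrinsics, pixels), "eye" and "rotation" of the camera in the world; the wrist camera has in their place "T_tool_cam" (4x4, takes a point from camera to tool coordinates, whose origin is the TCP and whose axes are the tool frame's). Camera axes: x right, y up, looking along -z (the intrinsics and any distortion apply to the point x, -y, -z); pixel columns grow to the right and rows downward; lengths in m; the calibration is good to about 2 mm. A picture is of the moment at which its call begins: read the wrist's pose just before it. camera_info takes no time and is no camera call.
A pose or a line that the arm cannot do raises env.PlanningError and nothing moves.
- workorder.finish_job(): hands the job in, once; it reports no verdict.
Trained networks look in the newest picture that a camera, given by its name, has taken for a name from the list of things; names that differ only in an ending like _2 or _b are one class to them, and where a whole thing is asked for, a point or a joint stands for the part that bears it (a point fixed in the world has none). Each returns a list of dicts, best first, with "score" (0 to 1); they miss things now and then, are a little off and sometimes report something else, mostly with a low value. They report only what shows in the picture. A call takes as long as a camera call. They do not tell look-alikes from the thing itself.
- search_frame(camera, name): "at" ([x, y, z] in m, in world coordinates, good to about 4 mm: the middle of the surface that is visible of it).
- tip_of(camera, name): "at" ([x, y, z] in m, in world coordinates, good to about 4 mm: a listed point, or the origin of a listed thing).
The state is a dict: "t": time; "joint_positions": joint angles; "joint_velocities": joint speeds; "tau": joint torques, N m; "ee_pos": TCP position; "tcp_rot": TCP orientation; "wrist_force": force on the tool from outside, world axes, zero at the start; "moment": the same for the moment, N m; "gripper_width": finger opening in m.
Only numpy, scipy, OpenCV 4.12 (cv2) and the standard library are available. Lean on these libraries where they do the work, as an engineer would, in place of code of your own. Each camera call takes 0.05 s, during which the arm holds its last target.

## Working session

There is one attempt and no reset: what is moved stays moved. The work goes in short steps, each a Python script; the robot and the scene stay as the last script left them, time stands still between calls to the robot, and variables do not carry over. Pictures are saved under pics/ and viewed, and the job is handed in when it is done.

```bash
ls; mkdir -p pics
python3 - <<'E'
from station import env, effector, solver, viewer, workorder, search_frame, tip_of
import cv2, numpy as np
s=env.sense(); print(s['t'],s['ee_pos'],np.round(s['tcp_rot'],2).tolist(),s['gripper_width'])
for c in ['scene','top','wrist']:
    im,d=viewer.read_camera(c); cv2.imwrite(f'pics/a_{c}.png',im[:,:,::-1])
    i=viewer.camera_info(c); print(c,{k:np.round(v,3).tolist() if not isinstance(v,str) else v for k,v in i.items()})
for c in ['scene','top']:
    for n in ['tin','tin_notch','lid_handle','lid_key','lid_plug','trivet','rack','cutter0_center','round_center','mill','bowl','jar','spoon']:
        try: print(c,n,[(np.round(r['at'],3).tolist(),round(r['score'],2)) for r in tip_of(c,n)])
        except Exception as e: print(n,e)
E
```

```text
pics
0.0 [0.15181705 0.63140255 0.21363501] [[0.97, -0.0, 0.23], [-0.23, -0.0, 0.97], [0.0, -1.0, -0.0]] 0.09218896273588431
scene {'intrinsics': [[439.819, 0.0, 326.994], [0.0, 439.819, 238.859], [0.0, 0.0, 1.0]], 'eye': [0.745, -0.505, 0.92], 'rotation': [[0.865, -0.392, 0.313], [0.502, 0.694, -0.516], [-0.015, 0.603, 0.797]]}
top {'intrinsics': [[483.027, 0.0, 321.188], [0.0, 483.027, 237.183], [0.0, 0.0, 1.0]], 'eye': [0.202, 0.01, 1.336], 'rotation': [[0.028, 0.981, -0.192], [-1.0, 0.027, -0.007], [-0.001, 0.192, 0.981]]}
wrist {'intrinsics': [[348.51, 0.0, 316.336], [0.0, 348.51, 239.191], [0.0, 0.0, 1.0]], 'T_tool_cam': [[-0.001, -0.964, -0.266, -0.074], [-0.0, 0.266, -0.964, -0.171], [1.0, -0.0, -0.0, -0.0], [0.0, 0.0, 0.0, 1.0]]}
scene tin [([0.425, -0.199, 0.001], 0.67), ([0.613, -0.038, 0.132], 0.23)]
scene tin_notch []
scene lid_handle [([0.218, -0.281, 0.044], 0.84), ([0.427, -0.198, 0.18], 0.76)]
scene lid_key [([0.385, -0.149, 0.151], 0.67), ([0.171, -0.324, 0.016], 0.67), ([0.423, -0.199, 0.0], 0.22)]
scene lid_plug [([0.214, -0.285, 0.001], 0.87), ([0.423, -0.196, 0.
[... 527 characters left out ...]
h [([0.39, -0.152, 0.152], 0.81)]
top lid_handle [([0.425, -0.2, 0.18], 0.97), ([0.221, -0.282, 0.044], 0.81)]
top lid_key [([0.384, -0.152, 0.15], 0.82), ([0.171, -0.329, 0.016], 0.63), ([0.636, -0.219, 0.133], 0.3)]
top lid_plug [([0.425, -0.2, 0.134], 0.84), ([0.385, -0.149, 0.15], 0.2)]
top trivet [([0.434, 0.192, -0.0], 0.85), ([0.63, -0.128, 0.137], 0.31)]
top rack [([0.651, -0.037, 0.0], 0.6)]
top cutter0_center [([0.635, -0.222, 0.133], 0.57), ([0.388, -0.151, 0.152], 0.33), ([0.42, -0.2, 0.132], 0.2)]
top round_center [([0.617, -0.042, 0.131], 0.62)]
top mill [([0.493, 0.435, -0.0], 0.58)]
top bowl []
top jar [([0.495, -0.406, -0.0], 0.55)]
top spoon [([0.302, -0.422, 0.005], 0.86)]
```

View pics/a_scene.png

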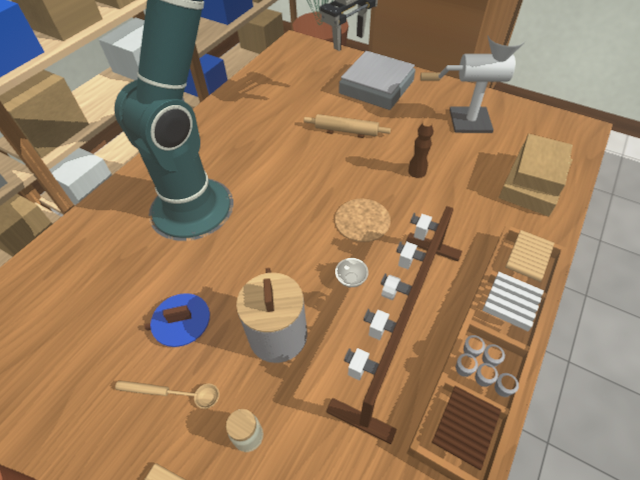

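View pics/a_top.png

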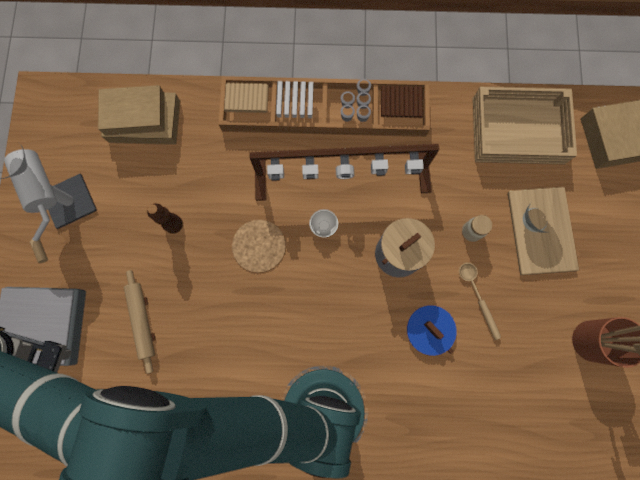

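View pics/a_wrist.png

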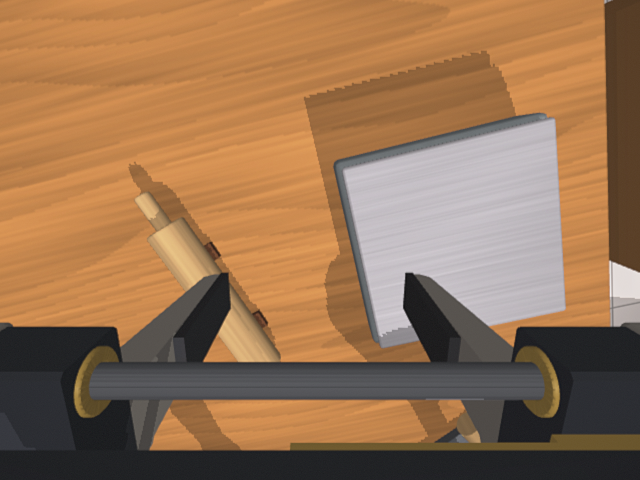

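The lid could be the wooden one on the tin (scene 270,300; top 408,242) or the blue look-alike on the counter (scene 180,318; top 432,330). I choose the wooden one. Hanging things are at top (275,170), (310,170), (345,170), (380,166) and (415,166). Next I'll check close crops.

Run:
```python
import cv2,numpy as np
a=cv2.imread('pics/a_scene.png'); t=cv2.imread('pics/a_top.png')
c1=cv2.resize(a[200:400,220:470],(750,600),interpolation=cv2.INTER_CUBIC)
cv2.imwrite('pics/c1.png',c1)
c2=cv2.resize(t[140:290,245:445],(800,600),interpolation=cv2.INTER_CUBIC)
cv2.imwrite('pics/c2.png',c2)
```

```text
(no output)
```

View pics/c1.png

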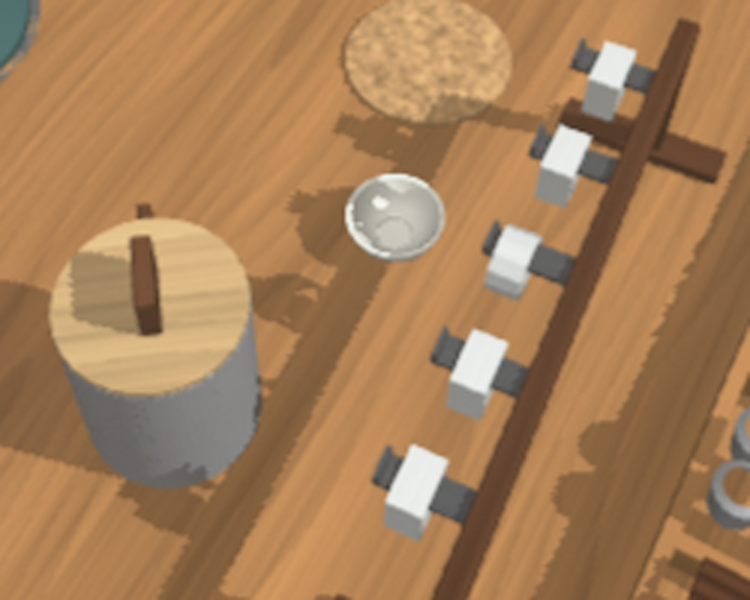

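View pics/c2.png

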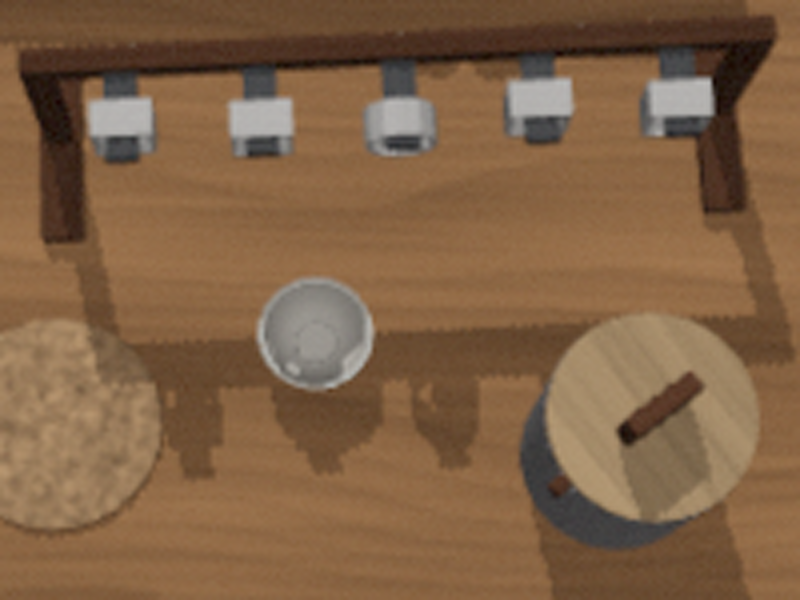

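```bash
cat > h.py <<'E'
from station import env, effector, solver, viewer, workorder, search_frame, tip_of
import cv2, numpy as np
from scipy.optimize import least_squares
def cloud(c, save=None):
    i=viewer.camera_info(c)
    s=env.sense()
    im,d=viewer.read_camera(c)
    if save: cv2.imwrite(f'pics/{save}.png',im[:,:,::-1])
    K=np.array(i['intrinsics']); 
    v,u=np.mgrid[0:480,0:640]
    # distortion, if any
    pts=np.stack([u,v],-1).reshape(-1,1,2).astype(float)
    D=i.get('distortion',None)
    n=cv2.undistortPoints(pts,K,np.zeros(5) if D is None else np.array(D,float)).reshape(480,640,2)
    P=np.stack([n[...,0]*d,-n[...,1]*d,-d],-1)
    if c=='wrist':
        T=np.array(i['T_tool_cam']); R=np.array(s['tcp_rot'])
        P=P@T[:3,:3].T+T[:3,3]; P=P@R.T+np.array(s['ee_pos'])
    else:
        P=P@np.array(i['rotation']).T+np.array(i['eye'])
    P[d<=0]=np.nan
    return im,P
def down(yaw):
    # tool y = -z world; jaw axis (tool z) at angle yaw in xy
    z=np.array([np.cos(yaw),np.sin(yaw),0]); y=np.array([0,0,-1.]); x=np.cross(y,z)
    return np.stack([x,y,z],1)
def circ(p,r=None):
    c0=p.mean(0)
    if r is None:
        f=lambda q: np.hypot(p[:,0]-q[0],p[:,1]-q[1])-q[2]; return least_squares(f,[*c0,.06],loss='soft_l1',f_scale=.002).x
    f=lambda q: np.hypot(p[:,0]-q[0],p[:,1]-q[1])-r; return least_squares(f,c0,loss='soft_l1',f_scale=.002).x
E
python3 - <<'E'
from h import *
print([m for m in dir(effector) if m[0]!='_'],[m for m in dir(env) if m[0]!='_'], viewer.camera_info('top').keys())
for c in ['top','scene']:
    im,P=cloud(c)
    ok=np.isfinite(P[...,0])
    x,y,z=P[...,0],P[...,1],P[...,2]
    near=ok&(np.hypot(x-.425,y+.2)<.1)
    m=near&(abs(z-.156)<.004); p=P[m][:,:2]
    # extent per angle
    b=[]
    c0=p.mean(0)
    for k in range(5):
        a=np.arctan2(p[:,1]-c0[1],p[:,0]-c0[0]);r=np.hypot(*(p-c0).T)
        q=[p[(a>=t)&(a<t+.175)][np.argmax(r[(a>=t)&(a<t+.175)])] for t in np.arange(-3.14,3.1,.175) if ((a>=t)&(a<t+.175)).any()]
        cc=circ(np.array(q)); c0=cc[:2]
    print(c,'lid circ',cc,np.median(P[m][:,2]))
    m=near&(z>.185)&(z<.21); p=P[m]
    print(' handle',p.mean(0),m.sum(), (p.min(0)+p.max(0))/2); w=cv2.fitLine(p[:,:2].astype(np.float32),cv2.DIST_L2,0,.01,.01).ravel(); print('  ang',np.degrees(np.arctan2(w[1],w[0])),w, np.median(p[:,2]))
    # rack
    m=ok&(z>.12)&(z<.18)&(x>.55)&(x<.8)&(abs(y+.04)<.35)
    hsv=cv2.cvtColor(im,cv2.COLOR_RGB2HSV)
    br=m&(abs(z-.156)<.004)&(hsv[...,1]>90); p=P[br]; w=cv2.fitLine(p[:,:2].astype(np.float32),cv2.DIST_L2,0,.01,.01).ravel(); print(' bar ang',np.degrees(np.arctan2(w[1],w[0])),p.min(0),p.max(0),p.mean(0))
    wh=(m&(hsv[...,1]<40)&(im.mean(-1)>170)&(abs(z-.153)<.006)).astype(np.uint8)
    n,l,st,ce=cv2.connectedComponentsWithStats(wh)
    for k in range(1,n):
        if st[k,4]>15:
            p=P[l==k]; print('  cut',ce[k].round(),st[k,4],p.mean(0).round(4),((p.min(0)+p.max(0))/2).round(4),(p.max(0)-p.min(0)).round(3))
E
```

```text
['grasp', 'release'] ['PlanningError', 'goto_joints', 'movel', 'pause', 'reach', 'sense'] dict_keys(['intrinsics', 'eye', 'rotation'])
top lid circ [ 0.42193445 -0.19740767  0.06579293] 0.15723922655272982
 handle [ 0.42073131 -0.19618483  0.19888386] 135 [ 0.4213502  -0.19640328  0.19562353]
  ang -52.04546 [ 0.615036   -0.78849906  0.4207313  -0.19618483] 0.19929605376252657
 bar ang -85.6276 [ 0.57837876 -0.27928234  0.15200934] [0.68739396 0.20810139 0.15999531] [ 0.65946188 -0.03173448  0.1567119 ]
  cut [380. 164.] 99 [ 0.6291 -0.1267  0.1545] [ 0.6296 -0.1264  0.1536] [0.023 0.034 0.011]
  cut [414. 164.] 97 [ 0.6314 -0.2161  0.1547] [ 0.6315 -0.2161  0.1544] [0.024 0.035 0.009]
  cut [275. 169.] 102 [0.6089 0.1419 0.1547] [0.61   0.1428 0.1549] [0.021 0.034 0.008]
  cut [310. 169.] 99 [0.6108 0.0523 0.1548] [0.6111 0.0519 0.1543] [0.024 0.036 0.008]
  cut [344. 168.] 51 [ 0.6142 -0.0359  0.1558] [ 0.614  -0.0366  0.1553] [0.02  0.018 0.007]
scene lid circ [ 0.42162591 -0.19827518  0.06595497] 0.15669879876574122
 handle [ 0.42433604 -0.20075982  0.19729108] 207 [ 0.42298637 -0.19883749  0.19328531]
  ang -52.53057 [ 0.608338   -0.79367805  0.42433605 -0.20075981] 0.1982629858880186
 bar ang -85.5645 [ 0.57771261 -0.28014987  0.152004  ] [0.68734673 0.20965698 0.15998549] [ 0.66223506 -0.07225616  0.15631524]
  cut [424. 222.] 152 [0.6084 0.1402 0.1534] [0.6084 0.1409 0.1521] [0.024 0.043 0.009]
  cut [408. 250.] 178 [0.6103 0.0504 0.1534] [0.6106 0.0509 0.1521] [0.026 0.041 0.01 ]
  cut [391. 283.] 178 [ 0.6134 -0.0424  0.1535] [ 0.6134 -0.0401  0.153 ] [0.025 0.039 0.012]
  cut [379. 320.] 245 [ 0.6287 -0.1286  0.1536] [ 0.6286 -0.1279  0.1532] [0.025 0.042 0.009]
  cut [358. 360.] 291 [ 0.6313 -0.2186  0.1534] [ 0.6312 -0.218   0.1528] [0.025 0.041 0.01 ]
```

Run:
```python
from h import *
for yaw in [38,218,10,66,190,246]:
    for p in [(.4225,-.198,.161),(.4225,-.198,.26),(.433,.194,.035),(.433,.194,.2)]:
        q=solver.inverse_kinematics(np.array(p),down(np.radians(yaw)))
        print(yaw,p,None if q is None else np.round(q,2).tolist())
for yaw in [94.4,-85.6]:
    for p in [(.631,-.217,.12),(.609,.141,.12),(.631,-.217,.25),(.54,.141,.2),(.4225,-.198,.18)]:
        q=solver.inverse_kinematics(np.array(p),down(np.radians(yaw)))
        print(yaw,p,None if q is None else np.round(q,2).tolist())
```

```text
38 (0.4225, -0.198, 0.161) [-0.39, 0.3, 0.9, 2.13, -0.31, 0.85, 1.36]
38 (0.4225, -0.198, 0.26) [-0.6, 0.12, 1.07, 2.03, -0.12, 1.05, 1.19]
38 (0.433, 0.194, 0.035) [-0.72, 0.47, 0.28, 2.16, -0.25, 0.54, 0.4]
38 (0.433, 0.194, 0.2) [-0.84, 0.19, 0.39, 2.06, -0.09, 0.92, 0.26]
218 (0.4225, -0.198, 0.161) [-0.68, 0.56, 1.37, 2.14, -0.67, 0.99, -1.41]
218 (0.4225, -0.198, 0.26) [-0.84, 0.25, 1.41, 2.04, -0.28, 1.08, -1.78]
218 (0.433, 0.194, 0.035) [-1.43, 1.01, 1.34, 2.2, -1.2, 1.08, -1.88]
218 (0.433, 0.194, 0.2) [-1.57, 0.46, 1.38, 2.09, -0.54, 1.03, -2.39]
10 (0.4225, -0.198, 0.161) [-0.4, 0.3, 0.9, 2.13, -0.32, 0.85, 0.87]
10 (0.4225, -0.198, 0.26) [-0.63, 0.13, 1.11, 2.03, -0.13, 1.06, 0.71]
10 (0.433, 0.194, 0.035) [-0.79, 0.48, 0.35, 2.16, -0.31, 0.55, -0.02]
10 (0.433, 0.194, 0.2) [-0.9, 0.19, 0.46, 2.06, -0.1, 0.92, -0.21]
66 (0.4225, -0.198, 0.161) [-0.4, 0.3, 0.91, 2.13, -0.32, 0.85, 1.85]
66 (0.4225, -0.198, 0.26) [-0.68, 0.14, 1.16, 2.03, -0.15, 1.06, 1.71]
66 (0.433, 0.194, 0.035) [-0.66, 0.47, 0.2, 2.15, -0.18, 0.54, 0.83]
66 (0.433, 0.194, 0.2) [-0.77, 0.18, 0.32, 2.05,
[... 609 characters left out ...]
, 0.12) [-0.12, 0.65, 0.58, 1.66, -0.42, 0.96, 2.26]
94.4 (0.609, 0.141, 0.12) [-0.45, 0.53, 0.23, 1.75, -0.15, 0.87, 1.49]
94.4 (0.631, -0.217, 0.25) [-0.29, 0.58, 0.86, 1.56, -0.46, 1.22, 2.3]
94.4 (0.54, 0.141, 0.2) [-0.57, 0.33, 0.31, 1.86, -0.12, 0.97, 1.45]
94.4 (0.4225, -0.198, 0.18) [-0.5, 0.29, 1.03, 2.12, -0.33, 0.9, 2.36]
-85.6 (0.631, -0.217, 0.12) [-0.42, 0.89, 1.13, 1.68, -0.87, 1.16, -0.54]
-85.6 (0.609, 0.141, 0.12) [-0.77, 0.61, 0.68, 1.78, -0.46, 0.92, -1.39]
-85.6 (0.631, -0.217, 0.25) [-0.35, 0.62, 0.97, 1.57, -0.53, 1.24, -0.79]
-85.6 (0.54, 0.141, 0.2) [-0.92, 0.39, 0.77, 1.88, -0.32, 0.99, -1.5]
-85.6 (0.4225, -0.198, 0.18) [-0.42, 0.26, 0.92, 2.11, -0.27, 0.88, -0.84]
```

Run:
```python
from h import *
p=np.array(env.sense()['ee_pos']); env.movel(p+[0,0,.1])
env.goto_joints([0.2,0.15,0,2.0,0,0.992,0.86])
s=env.sense(); print(s['t'],s['ee_pos'],np.round(s['tcp_rot'],2).tolist())
for yaw in [38,10,66]:
    for p in [(.4225,-.198,.161),(.4225,-.198,.28),(.433,.194,.035),(.433,.194,.2)]:
        q=solver.inverse_kinematics(np.array(p),down(np.radians(yaw)))
        print(yaw,p,None if q is None else np.round(q,2).tolist())
```

```text
5.2583 [ 0.45737628 -0.12605358  0.23232534] [[0.61, -0.0, 0.79], [-0.79, 0.0, 0.61], [-0.0, -1.0, -0.0]]
38 (0.4225, -0.198, 0.161) [0.31, 0.23, 0.06, 2.09, -0.02, 0.82, 1.05]
38 (0.4225, -0.198, 0.28) [0.31, 0.08, 0.06, 1.96, -0.01, 1.1, 1.04]
38 (0.433, 0.194, 0.035) [-0.3, 0.48, -0.23, 2.13, 0.2, 0.55, -0.01]
38 (0.433, 0.194, 0.2) [-0.25, 0.21, -0.28, 2.02, 0.07, 0.92, 0.1]
10 (0.4225, -0.198, 0.161) [0.27, 0.23, 0.11, 2.09, -0.03, 0.82, 0.57]
10 (0.4225, -0.198, 0.28) [0.26, 0.08, 0.11, 1.96, -0.01, 1.1, 0.55]
10 (0.433, 0.194, 0.035) [-0.35, 0.47, -0.17, 2.13, 0.15, 0.54, -0.46]
10 (0.433, 0.194, 0.2) [-0.27, 0.21, -0.25, 2.02, 0.06, 0.92, -0.38]
66 (0.4225, -0.198, 0.161) [0.35, 0.23, 0.02, 2.09, -0.0, 0.82, 1.52]
66 (0.4225, -0.198, 0.28) [0.35, 0.08, 0.02, 1.96, -0.0, 1.1, 1.52]
66 (0.433, 0.194, 0.035) [-0.27, 0.48, -0.27, 2.13, 0.24, 0.56, 0.44]
66 (0.433, 0.194, 0.2) [-0.2, 0.21, -0.32, 2.02, 0.08, 0.92, 0.58]
```

Run:
```python
from h import *
env.reach(np.array([.4225,-.198,.26]),down(np.radians(38)))
env.pause(.3)
im,P=cloud('wrist','w1')
for n in ['lid_handle','lid_key','tin']: print(n,[(np.round(r['at'],4).tolist(),round(r['score'],2)) for r in tip_of('wrist',n)])
z=P[...,2]; m=np.isfinite(z)&(np.hypot(P[...,0]-.4225,P[...,1]+.198)<.05)&(z>.19)&(z<.205)
p=P[m]; w=cv2.fitLine(p[:,:2].astype(np.float32),cv2.DIST_L2,0,.01,.01).ravel()
r=cv2.minAreaRect((p[:,:2]*1000).astype(np.float32)); print(m.sum(),p.mean(0),w,np.degrees(np.arctan2(w[1],w[0])),r)
m=np.isfinite(z)&(np.hypot(P[...,0]-.4225,P[...,1]+.198)<.08)&(abs(z-.156)<.004); print(np.median(z[m]))
```

```text
lid_handle [([0.4252, -0.1954, 0.179], 0.96), ([0.2211, -0.2846, 0.0455], 0.83), ([0.3879, -0.1437, 0.1501], 0.74)]
lid_key [([0.3892, -0.1453, 0.1507], 0.81), ([0.1709, -0.3248, 0.0157], 0.77)]
tin []
1414 [ 0.42351334 -0.19686237  0.19818217] [ 0.61355    -0.78965586  0.42351335 -0.19686237] -52.153362 ((424.6568603515625, -198.24288940429688), (13.834235191345215, 51.87232208251953), 38.618736267089844)
0.1564953612303988
```

View pics/w1.png

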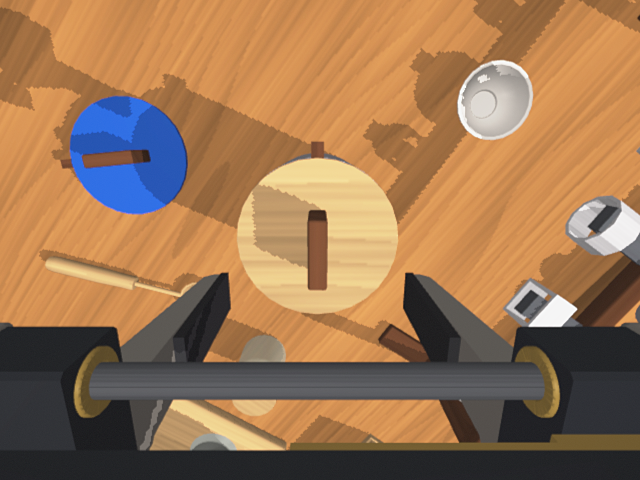

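The wrist picture shows the wooden lid at (318,235) with its key at (318,148), and the blue look-alike off to the left at (128,155). The jaws line up across the handle, so I'll grasp it.

Run:
```python
from h import *
R=down(np.radians(38.2))
env.movel(np.array([.4238,-.198,.24]),R)
env.movel(np.array([.4238,-.198,.163]),R,rate=.08)
print(env.sense()['wrist_force'])
effector.grasp(25); s=env.sense(); print(s['gripper_width'],s['wrist_force'],s['ee_pos'])
env.movel(np.array([.4238,-.198,.26]),rate=.08)
s=env.sense(); print(s['t'],s['gripper_width'],s['wrist_force'],s['ee_pos'])
im,P=cloud('wrist','w2'); cloud('top','t2')
```

```text
[-0.74475362  0.16542079  0.20598462]
0.014095073242131892 [ 0.50334619  0.38824595 -0.62074638] [ 0.42383343 -0.19796513  0.16298985]
10.1083 0.013708212268138972 [ 1.4103234  -0.30470925 -2.57709077] [ 0.42346961 -0.19786323  0.2594399 ]
```

View pics/w2.png

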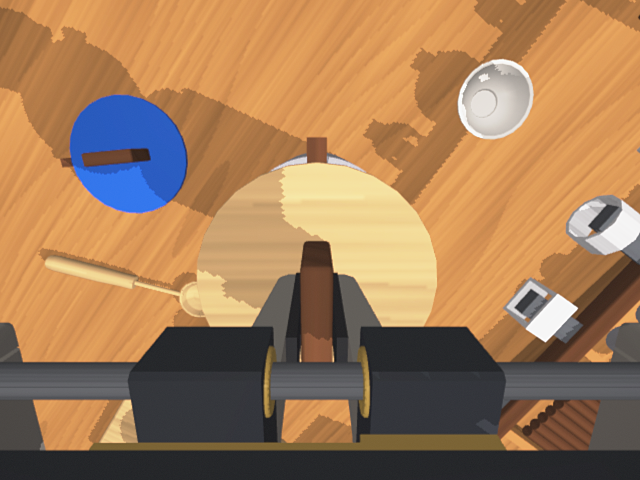

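Run:
```python
from h import *
R=down(np.radians(38.2))
env.movel(np.array([.4335,.1935,.26]),R,rate=.25)
s=env.sense(); print(s['gripper_width'],s['ee_pos'])
env.movel(np.array([.4335,.1935,.06]),R,rate=.15)
z=.042
while z>.029:
    env.movel(np.array([.4335,.1935,z]),R,rate=.04)
    s=env.sense(); print(round(z,4),s['wrist_force'][2],s['gripper_width'])
    if s['wrist_force'][2]>0: break
    z-=.002
effector.release(); env.movel(np.array([.4335,.1935,.28]),R,rate=.2)
print(env.sense()['t'])
cloud('top','t3');
im,P=cloud('scene','s3')
```

```text
0.013824121597667624 [0.43357135 0.19238553 0.25993649]
0.042 -2.0962006643986686 0.013693693989338302
0.04 -3.703300561358683 0.013992146557433019
0.038 -1.8413973196311304 0.013646507620496922
0.036 -3.1262728927638177 0.013740825080401068
0.034 -1.6866498524129585 0.013922332122898196
0.032 16.853889993043893 0.013817033456288588
17.8583
```

View pics/s3.png

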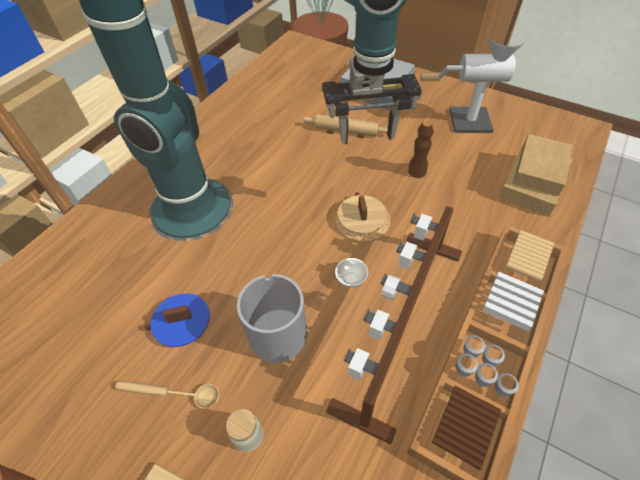

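```bash
cat > cut.py <<'E'
from h import *
YAW=np.radians(94.4); R=down(YAW)
u=np.array([np.sin(YAW),-np.cos(YAW),0]); v=np.array([np.cos(YAW),np.sin(YAW),0])
TIN=np.array([.4235,-.198,0])
def look_cut(guess,name=None):
    g=np.array([guess[0],guess[1],0])
    env.reach(g-.06*u+[0,0,.22],R); env.pause(.2)
    im,P=cloud('wrist',name)
    hsv=cv2.cvtColor(im,cv2.COLOR_RGB2HSV); d=P-g
    m=np.isfinite(P[...,0])&(abs(P[...,2]-.153)<.006)&(abs(d@v)<.035)&(abs(d@u)<.03)&(hsv[...,1]<40)&(im.mean(-1)>120)
    p=d[m]; a=p@u; b=p@v
    lo,hi=np.percentile(a,[1,99]);lo2,hi2=np.percentile(b,[1,99])
    print('n',m.sum(),'u',lo,hi,'v',lo2,hi2,'z',np.median(P[...,2][m]))
    return (lo+hi)/2,(lo2+hi2)/2
def pick(c,bias=0.):
    g=np.array([c[0],c[1],0])
    env.movel(g+bias*v+[0,0,.22],R,rate=.2)
    env.movel(g+bias*v+[0,0,.118],R,rate=.12)
    print('f',np.round(env.sense()['wrist_force'],1))
    effector.grasp(15); s=env.sense(); print('w',s['gripper_width'],np.round(s['wrist_force'],1))
    p=np.array(s['ee_pos']); p=g+bias*v+[0,0,.118]
    env.movel(p+[0,0,.017],R,rate=.06); print('lift',env.sense()['gripper_width'],np.round(env.sense()['wrist_force'],1))
    env.movel(p-.085*u+[0,0,.017],R,rate=.08); s=env.sense(); print('out',s['gripper_width'],np.round(s['wrist_force'],1))
    env.movel(p-.085*u+[0,0,.11],R,rate=.15)
    print('t',env.sense()['t'],env.sense()['gripper_width'])
def drop(du,dv):
    t=TIN+du*u+dv*v
    env.movel(t+[0,0,.23],R,rate=.2); print('over',env.sense()['gripper_width'])
    env.movel(t+[0,0,.157],R,rate=.1); env.pause(.2)
    s=env.sense(); print('pre',s['gripper_width'],s['ee_pos'],np.round(s['wrist_force'],1))
    effector.release()
    env.movel(t+[0,0,.24],R,rate=.15); print('t',env.sense()['t'])
E
python3 - <<'E'
from cut import *
im,P=cloud('top')
z=P[...,2]; p=P[np.isfinite(z)&(np.hypot(P[...,0]-.4235,P[...,1]+.198)<.09)&(abs(z-.150)<.004)][:,:2]
print('rim',circ(p),circ(p,.063),len(p))
for n in ['tin_notch','tin']: print(n,[(np.round(r['at'],4).tolist(),round(r['score'],2)) for r in tip_of('top',n)])
im,P=cloud('scene')
z=P[...,2]; p=P[np.isfinite(z)&(np.hypot(P[...,0]-.4235,P[...,1]+.198)<.09)&(abs(z-.150)<.004)][:,:2]
print('rim',circ(p),circ(p,.063),len(p))
for n in ['tin_notch','tin']: print(n,[(np.round(r['at'],4).tolist(),round(r['score'],2)) for r in tip_of('scene',n)])
print(look_cut((.631,-.217),'w3'))
s=env.sense(); print(np.round(s['joint_positions'],2),s['t'])
E
```

```text
rim [ 0.42174784 -0.19728157  0.06297901] [ 0.42174673 -0.19728002] 338
tin_notch [([0.3869, -0.1512, 0.1508], 0.97), ([0.4338, 0.1935, 0.0502], 0.75)]
tin [([0.4256, -0.1973, 0.0011], 0.92)]
rim [ 0.42217915 -0.19875525  0.06295034] [ 0.4221765  -0.19874889] 645
tin_notch [([0.3815, -0.1475, 0.1449], 0.92)]
tin [([0.4259, -0.1961, 0.0016], 0.56)]
n 1621 u -0.010443424262814605 0.014208143631618033 v -0.020883867461246566 0.017948288266359982 z 0.15343322026280765
(np.float64(0.0018823596844017142), np.float64(-0.0014677895974432916))
[ 0.37  0.4  -0.07  1.69  0.03  1.05  1.94] 20.1333
```

View pics/w3.png

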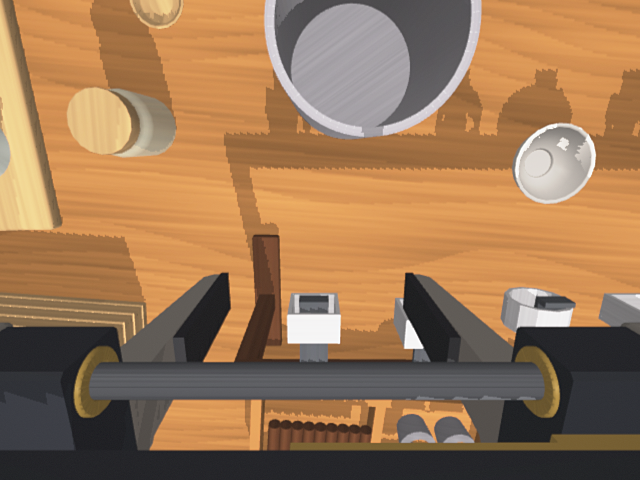

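```bash
sed -i 's/TIN=np.array.*/TIN=np.array([.4225,-.198,0])/' cut.py
python3 - <<'E'
from cut import *
g=np.array([.631,-.217,0])+.0019*u-.0015*v
pick(g,-.0015)
im,P=cloud('wrist','w4'); cloud('top','t4')
E
```

```text
f [ 1.1 -0.6  0.1]
w 0.03989002817903754 [0.8 0.7 0.7]
lift 0.04016176531230612 [ 0.4 -0.6 -1.8]
out 0.03974004955673054 [-0.5 -0.4 -0.9]
t 24.8333 0.03976715344679401
```

View pics/w4.png

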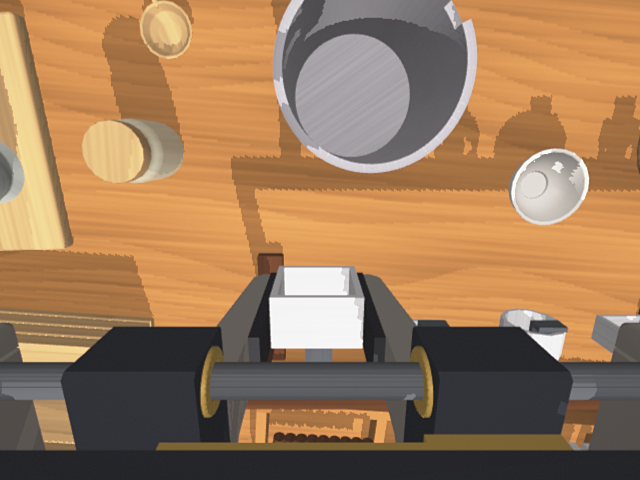

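Run:
```python
from cut import *
drop(.014,-.021)
env.movel(TIN-.03*u+[0,0,.30],R); env.pause(.2)
cloud('wrist','w5'); cloud('scene','s5')
```

```text
over 0.0398837007733164
pre 0.04015747447851678 [ 0.43848085 -0.21806476  0.15764404] [-0.5  0.2 -1.7]
t 28.3
```

View pics/w5.png

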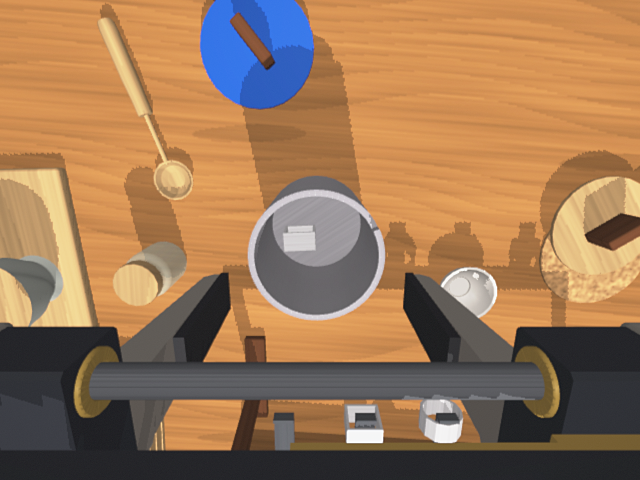

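View pics/s5.png

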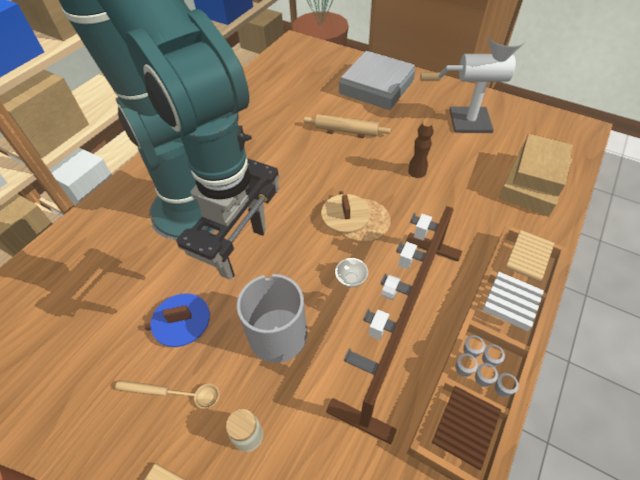

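The cutter stands upright in the tin at wrist (299,238). The lid has been knocked to scene (346,212), so I'll measure it again before grasping it. Next are the outer cutter at the far end, then the other two.

Run:
```python
from cut import *
g0=np.array([.609,.141,0])
env.movel(np.array([.50,.0,.30]),R,rate=.25)
a,b=look_cut(g0,'w6'); g=g0+a*u+b*v; print(g)
pick(g,.002)
drop(.014,.021)
g0=np.array([.629,-.1275,0])
a,b=look_cut(g0,'w7'); g=g0+a*u+b*v; print(g)
```

```text
n 1625 u -0.01304429049565607 0.015599220991399572 v -0.019798658126879736 0.019269174076215142 z 0.1534694297876433
[0.61029401 0.14083404 0.        ]
f [-0.2  1.3 -0.6]
w 0.04022877971778518 [-0.4 -0.3  0.8]
lift 0.03978480756655386 [-0.2  0.8 -1. ]
out 0.03989216390420354 [ 0.7  0.2 -0.6]
t 35.975 0.04001805519090725
over 0.03981357942301903
pre 0.03968492659903995 [ 0.4352585  -0.17614732  0.15759487] [-1.2 -0.3 -0.8]
t 40.4167
n 1612 u -0.016225529427623488 0.013761323810325535 v -0.020618209712849094 0.018727903634157182 z 0.1533846329928444
[ 0.62784404 -0.12853689  0.        ]
```

View pics/w7.png

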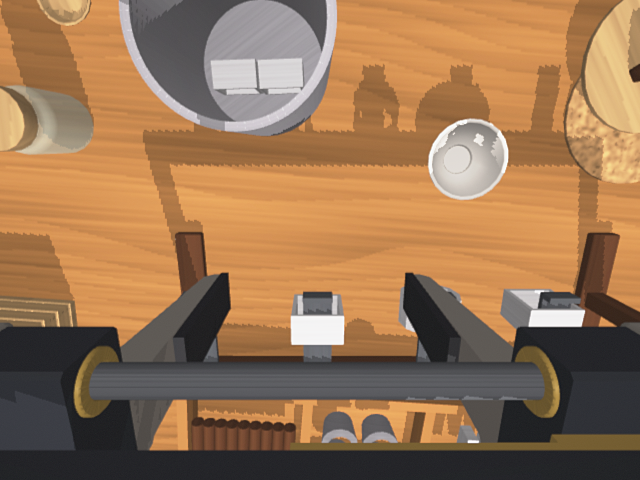

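Run:
```python
from cut import *
g=np.array([.6290,-.1285,0])
pick(g,-.004)
drop(-.014,-.021)
g0=np.array([.6107,.0515,0])
env.movel(np.array([.50,.0,.28]),R,rate=.25)
a,b=look_cut(g0,'w8'); g=g0+a*u+b*v; print(g)
```

```text
f [-0.4  0.8  0. ]
w 0.04009318156568284 [ 0.1  0.4 -0.1]
lift 0.040190089878431874 [ 0.5 -0.6 -1.1]
out 0.03991604173375942 [ 0.3 -0.2 -1.3]
t 45.9833 0.03987016900837568
over 0.039855527566528964
pre 0.03978744286042329 [ 0.41057805 -0.22023851  0.15764616] [ 0.5  0.3 -0.4]
t 49.5833
n 1591 u -0.010694632318235019 0.013699472123757763 v -0.02045137626759463 0.018955782756653144 z 0.15348379760952108
[0.61225536 0.05086967 0.        ]
```

View pics/w8.png

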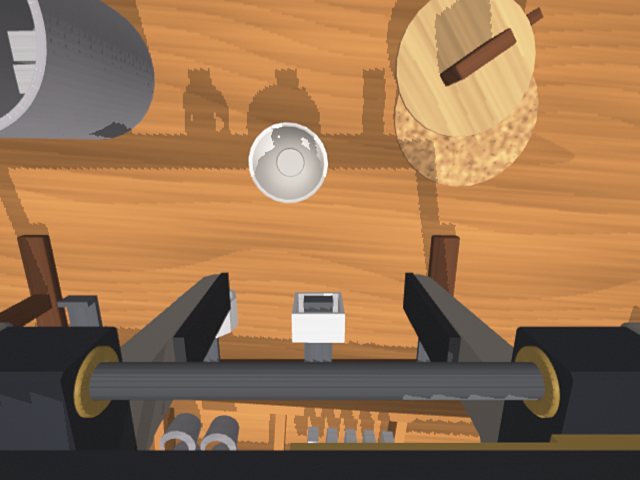

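Run:
```python
from cut import *
g=np.array([.6122,.0509,0])
pick(g,.004)
drop(-.014,.021)
env.movel(TIN-.03*u+[0,0,.30],R); env.pause(.2)
im,P=cloud('wrist','w9'); cloud('scene','s9'); cloud('top','t9')
d=P-TIN; z=P[...,2]; r=np.hypot(d[...,0],d[...,1])
m=np.isfinite(z)&(r<.056); print('max z in tin',np.sort(z[m])[-20:].round(3))
for n in ['tin_notch','tin']: print(n,[(np.round(q['at'],4).tolist(),round(q['score'],2)) for q in tip_of('wrist',n)])
p=P[np.isfinite(z)&(r<.09)&(abs(z-.150)<.004)][:,:2]; print('rim',circ(p),circ(p,.063),len(p))
```

```text
f [-0.7 -0.5 -0.4]
w 0.04013550944535889 [ 1.  -1.4  0.3]
lift 0.04009033414400201 [-0.1 -0.9 -0.2]
out 0.03937313145943782 [ 0.1 -0.3 -0.8]
t 56.1083 0.039848109178200135
over 0.03998203422556644
pre 0.039918351605062206 [ 0.40731541 -0.17831384  0.1575831 ] [ 0.7  0.6 -0. ]
t 60.2083
max z in tin [0.427 0.427 0.427 0.427 0.427 0.427 0.427 0.427 0.427 0.427 0.427 0.427
 0.427 0.427 0.427 0.427 0.427 0.427 0.427 0.427]
tin_notch [([0.3915, -0.145, 0.1487], 0.97)]
tin [([0.4255, -0.1955, 0.0019], 0.58)]
rim [ 0.42405791 -0.19828198  0.06272172] [ 0.42406383 -0.19826284] 2747
```

View pics/w9.png

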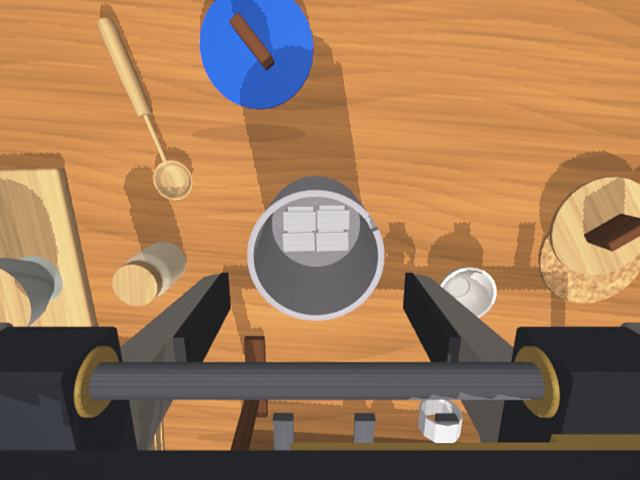

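View pics/s9.png

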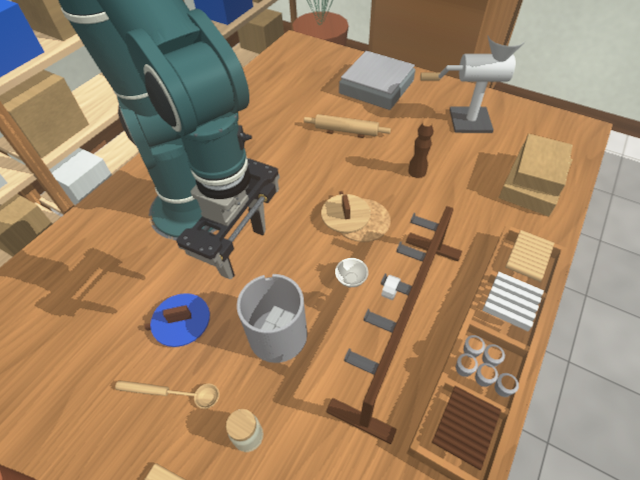

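Run:
```python
from h import *
def rimgap(P,c):
    d=P[...,:2]-c; z=P[...,2]; r=np.hypot(d[...,0],d[...,1])
    m=np.isfinite(z)&(abs(r-.063)<.0035)&(abs(z-.15)<.004)
    a=np.degrees(np.arctan2(d[...,1],d[...,0]))[m]; h,_=np.histogram(a,np.arange(100,160,2)); return h
im,P=cloud('top'); print(rimgap(P,[.4217,-.1973]))
im,P2=cloud('scene'); print(rimgap(P2,[.4222,-.1988]))
im,P3=cloud('wrist'); print(rimgap(P3,[.4240,-.1983]))
env.reach(np.array([.42,.21,.30]),down(np.radians(38))); env.pause(.2)
print([(np.round(r['at'],4).tolist(),round(r['score'],2)) for r in tip_of('top','lid_handle')])
im,P=cloud('wrist','w10'); z=P[...,2]
for n in ['lid_handle','lid_key','lid_plug']: print(n,[(np.round(q['at'],4).tolist(),round(q['score'],2)) for q in tip_of('wrist',n)])
hsv=cv2.cvtColor(im,cv2.COLOR_RGB2HSV)
m=np.isfinite(z)&(np.hypot(P[...,0]-.42,P[...,1]-.21)<.12)&(z>.060)&(z<.09)
p=P[m]; print(m.sum(),p.mean(0),np.percentile(p[:,2],[5,50,95]),cv2.minAreaRect((p[:,:2]*1000).astype(np.float32)))
m=np.isfinite(z)&(np.hypot(P[...,0]-.42,P[...,1]-.21)<.12)&(z>.018)&(z<.04); p=P[m]
A=np.c_[p[:,:2],np.ones(len(p))]; k=np.linalg.lstsq(A,p[:,2],rcond=None)[0]; print('plane slope',k,np.median(p[:,2]))
print(env.sense()['t'])
```

```text
[2 3 2 2 2 2 3 1 4 1 1 0 0 0 0 0 1 0 3 3 2 3 1 2 1 3 2 3 2]
[5 2 4 2 4 3 5 3 5 3 1 0 0 0 0 0 0 1 4 4 3 3 4 3 4 3 3 3 4]
[13 15 17 13 16 15 14 16 15 19  4  0  0  0  0  0  0  6 14 16 14 14 18 15
 17 15 15 17 15]
[([0.3934, 0.1728, 0.0482], 0.66), ([0.6179, -0.043, 0.1326], 0.43)]
lid_handle [([0.3947, 0.1775, 0.0489], 0.95), ([0.354, 0.2305, 0.0222], 0.22)]
lid_key [([0.3596, 0.2277, 0.0221], 0.78)]
lid_plug [([0.3924, 0.1725, 0.0065], 0.71)]
539 [0.39418395 0.17651472 0.06897186] [0.06480486 0.06930039 0.0706053 ] ((394.4151306152344, 175.545654296875), (14.205073356628418, 50.99388122558594), 38.586360931396484)
plane slope [-8.63367142e-05 -2.51755076e-04  2.76342763e-02] 0.02753501171492312
63.5833
```

View pics/w10.png

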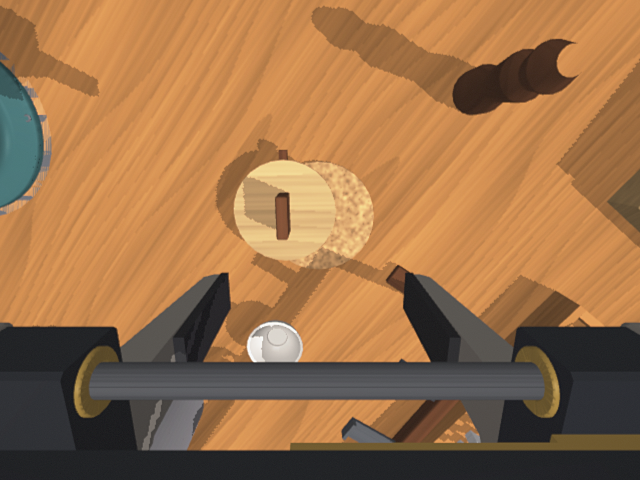

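Lid at (283,210) is level on the trivet, with its key toward upper (283,153). The measured axis is 128.4° and the notch is at 128.1°. I'll grasp it and carry it to the tin with the key turned 28° off the notch.

Run:
```python
from h import *
R=down(np.radians(38.4))
c=np.array([.3943,.1757,0])
env.movel(c+[0,0,.12],R,rate=.2)
env.movel(c+[0,0,.035],R,rate=.08)
s=env.sense(); print(s['ee_pos'],np.round(s['wrist_force'],1))
effector.grasp(35); s=env.sense(); print(s['gripper_width'],np.round(s['wrist_force'],1))
env.movel(c+[0,0,.12],R,rate=.08)
env.movel(c+[0,0,.26],R,rate=.15); s=env.sense(); print(s['gripper_width'],np.round(s['wrist_force'],1))
R2=down(np.radians(10.4))
env.movel(np.array([.423,-.198,.26]),R2,rate=.2); env.pause(.2)
s=env.sense(); print(s['t'],s['gripper_width'],np.round(s['wrist_force'],1),s['ee_pos'],np.round(s['joint_positions'],2))
cloud('wrist','w11'); cloud('scene','s11')
for cam in ['scene','wrist','top']:
    cloud(cam)
    for n in ['lid_key','lid_handle']: print(cam,n,[(np.round(q['at'],4).tolist(),round(q['score'],2)) for q in tip_of(cam,n)])
```

```text
[0.39463434 0.17588021 0.03537229] [-0.1 -0.3 -0.1]
0.013683643999810249 [-0.2  0.4 -0.3]
0.013648712952493997 [ 0.4 -0.1 -3.3]
71.55 0.013838957440620697 [ 0.9  0.1 -2.5] [ 0.42307062 -0.19756607  0.26009182] [ 0.7   0.13 -0.36  1.96  0.05  1.06  0.5 ]
scene lid_key [([0.4136, -0.1382, 0.2468], 0.7), ([0.1662, -0.3245, 0.018], 0.69)]
scene lid_handle [([0.2157, -0.2819, 0.0448], 0.75), ([0.4269, -0.2005, 0.2798], 0.69)]
wrist lid_key [([0.4123, -0.1344, 0.2448], 0.63), ([0.1716, -0.3235, 0.0178], 0.61)]
wrist lid_handle [([0.2207, -0.2857, 0.046], 0.65), ([0.4213, -0.1978, 0.2751], 0.6)]
top lid_key [([0.4128, -0.1372, 0.2466], 0.6)]
top lid_handle [([0.4227, -0.2001, 0.2745], 0.62)]
```

View pics/w11.png

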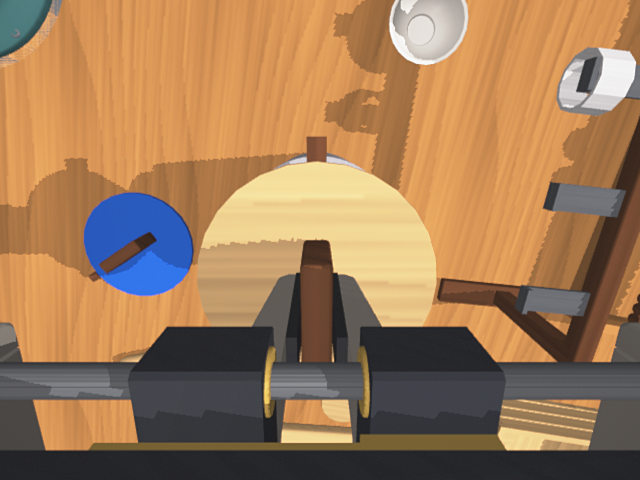

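View pics/s11.png

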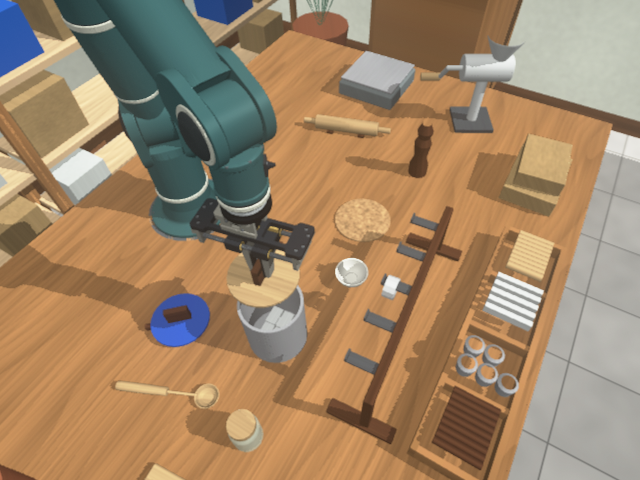

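Run:
```python
from h import *
R2=down(np.radians(10.4)); c=np.array([.423,-.198,0])
env.movel(c+[0,0,.20],R2,rate=.1)
z=.184
while z>.166:
    env.movel(c+[0,0,z],R2,rate=.03); env.pause(.05)
    f=np.mean([env.sense()['wrist_force'] for _ in range(3)],0); s=env.sense()
    print(round(z,4),np.round(f,1),s['ee_pos'].round(4) if hasattr(s['ee_pos'],'round') else s['ee_pos'],np.round(s['moment'],2))
    if f[2]>4: break
    z-=.0015
print(s['t'],s['gripper_width']); cloud('scene','s12'); cloud('wrist','w12')
```

```text
0.184 [ 0.  -0.2 -2.1] [ 0.4231 -0.198   0.1841] [-0.08  0.09  0.03]
0.1825 [ 0.1 -0.4 -2.6] [ 0.423  -0.198   0.1825] [-0.08  0.05  0.01]
0.181 [ 0.5 -0.2 -3.3] [ 0.4229 -0.198   0.1809] [-0.08  0.04  0.04]
0.1795 [-0.3 -0.1 -3.3] [ 0.423  -0.198   0.1795] [-0.07  0.   -0.02]
0.178 [-0.8  0.  -2.7] [ 0.423 -0.198  0.178] [-0.08 -0.    0.07]
0.1765 [ 0.1  0.5 -2.9] [ 0.423  -0.198   0.1764] [-0.1   0.06 -0.01]
0.175 [-0.5  0.4 -1.8] [ 0.4229 -0.198   0.1749] [-0.07  0.1  -0.02]
0.1735 [ 0.4 -0.1 -3.3] [ 0.423  -0.198   0.1735] [-0.08 -0.   -0.02]
0.172 [ 0.2  0.3 -2.6] [ 0.423 -0.198  0.172] [-0.11 -0.   -0.01]
0.1705 [-2.2 -0.8  5. ] [ 0.4233 -0.1985  0.1711] [0.   0.51 0.07]
76.2833 0.013837284502595302
```

View pics/w12.png

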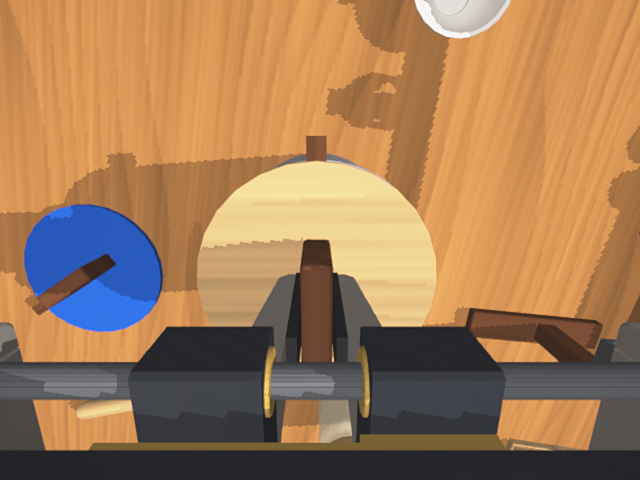

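```bash
cat > turn.py <<'E'
from h import *
c=np.array([.423,-.198,0])
def F(n=4):
    return np.mean([env.sense()['wrist_force'] for _ in range(n)],0)
E
python3 - <<'E'
from turn import *
z=.1700
for a in [13.4,17,21,25,28,30,32,34,35,36,37,38,39,40,41,42,43,44,45]:
    env.movel(c+[0,0,z],down(np.radians(a)),rate=.02); env.pause(.1)
    f=F(); s=env.sense()
    print(a,np.round(f,1),np.round(s['ee_pos'],4),np.round(s['moment'],2),round(s['t'],1))
    if a>32 and f[2]<0: break
    if f[2]>20: z+=.0005
    if f[2]<3 and a<32: z-=.0005
E
```

```text
13.4 [ 2.4 -0.9  5.3] [ 0.4251 -0.1981  0.1711] [ 0.29 -0.35 -0.15] 76.7
17 [4.5 0.6 5.8] [ 0.4252 -0.198   0.1711] [ 0.53 -0.75 -0.24] 77.1
21 [2.9 0.3 6.1] [ 0.4251 -0.198   0.1711] [ 0.56 -0.74 -0.25] 77.4
25 [3.9 1.2 6.7] [ 0.4251 -0.1978  0.1711] [ 0.68 -0.69 -0.25] 77.8
28 [3.5 2.  6.4] [ 0.4252 -0.1977  0.1711] [ 0.73 -0.76 -0.26] 78.1
30 [4.2 1.6 5.4] [ 0.4253 -0.1976  0.1711] [ 0.78 -0.79 -0.27] 78.5
32 [3.9 1.2 5.9] [ 0.4252 -0.1975  0.171 ] [ 0.85 -0.81 -0.29] 78.8
34 [3.5 1.4 5.7] [ 0.425  -0.1975  0.1709] [ 0.81 -0.7  -0.26] 79.2
35 [4.1 1.9 5.4] [ 0.4245 -0.1977  0.1706] [ 0.79 -0.89 -0.32] 79.5
36 [-0.3  0.8 -1.5] [ 0.4214 -0.198   0.169 ] [-0.08 -0.01 -0.04] 79.9
```

Run:
```python
from turn import *
for a,z in [(36.5,.1685),(37.2,.1675),(37.8,.1665),(37.8,.1655),(37.8,.1648),(37.8,.164),(37.8,.1632)]:
    env.movel(c+[0,0,z],down(np.radians(a)),rate=.02); env.pause(.1)
    f=F(); s=env.sense()
    print(a,z,np.round(f,1),np.round(s['ee_pos'],4),np.round(s['moment'],2),round(s['t'],1))
    if f[2]>8: break
cloud('scene','s13'); cloud('wrist','w13')
```

```text
36.5 0.1685 [ 0.8 -0.2 -2.5] [ 0.4228 -0.198   0.1684] [-0.06  0.01  0.03] 80.2
37.2 0.1675 [-1.   0.1 -1.9] [ 0.423  -0.198   0.1675] [-0.02  0.03 -0.01] 80.6
37.8 0.1665 [ 0.7 -0.3 -2.6] [ 0.423  -0.198   0.1665] [-0.08 -0.01 -0.01] 80.9
37.8 0.1655 [ 0.6  0.1 -1.9] [ 0.423  -0.198   0.1655] [-0.12  0.    0.03] 81.3
37.8 0.1648 [-0.3 -0.  -3.5] [ 0.423  -0.198   0.1648] [-0.06  0.05  0.05] 81.6
37.8 0.164 [-2.7  1.4  4.2] [ 0.4231 -0.198   0.1644] [ 0.04  0.41 -0.04] 82.0
37.8 0.1632 [-4.8  2.7  9.3] [ 0.4229 -0.1978  0.1639] [0.24 0.74 0.  ] 82.3
```

View pics/w13.png

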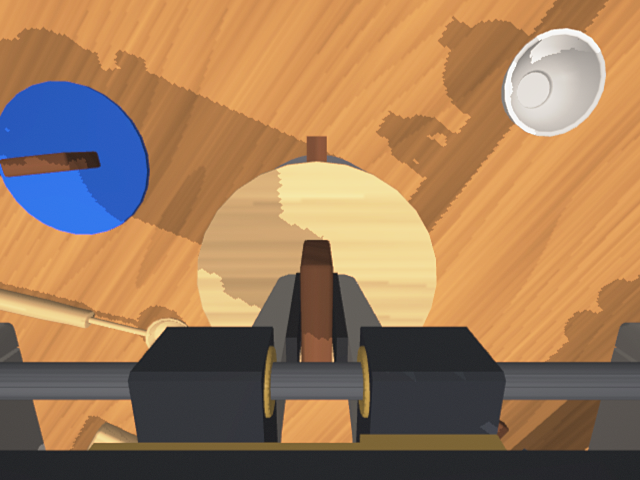

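Contact came at the expected seated height of 0.1643. I'll release, back off and check that the lid is flush.

Run:
```python
from turn import *
effector.release(); env.pause(.2)
env.movel(c+[0,0,.27],down(np.radians(37.8)),rate=.1); env.pause(.3)
for cam in ['wrist','scene','top']:
    im,P=cloud(cam,cam[0]+'14'); z=P[...,2]
    d=P-c; r=np.hypot(d[...,0],d[...,1])
    m=np.isfinite(z)&(r<.062)&(z>.145)&(z<.175); p=P[m]; 
    for _ in range(3):
        A=np.c_[p[:,:2]-c[:2],np.ones(len(p))]; k=np.linalg.lstsq(A,p[:,2],rcond=None)[0]; e=abs(A@k-p[:,2]); p=p[e<.004]
    print(cam,'slope',k,len(p))
    m=np.isfinite(z)&(r<.05)&(z>.19)&(z<.21); print(' handle top',np.median(z[m]))
    for n in ['lid_key','lid_handle']: print(cam,n,[(np.round(q['at'],4).tolist(),round(q['score'],2)) for q in tip_of(cam,n)])
s=env.sense(); print(s['t'])
```

```text
wrist slope [ 0.00037208 -0.00018009  0.15648692] 15064
 handle top 0.19827975839771506
wrist lid_key [([0.1692, -0.327, 0.0129], 0.9), ([0.3851, -0.1466, 0.147], 0.86), ([0.4902, -0.4065, -0.0005], 0.5)]
wrist lid_handle [([0.4226, -0.1976, 0.1775], 0.94), ([0.2215, -0.2851, 0.0465], 0.87), ([0.4899, -0.4081, -0.0033], 0.46)]
scene slope [-4.56006652e-04  1.38765977e-04  1.56728903e-01] 2448
 handle top 0.19842747244169523
scene lid_key [([0.3834, -0.1481, 0.1502], 0.74), ([0.6576, -0.0369, -0.0002], 0.68), ([0.17, -0.3269, 0.0169], 0.59)]
scene lid_handle [([0.4311, -0.2008, 0.1785], 0.9), ([0.217, -0.2821, 0.0483], 0.87)]
top slope [-0.00040395 -0.00433896  0.15790077] 1059
 handle top 0.19927245533424154
top lid_key [([0.3836, -0.1471, 0.1489], 0.89)]
top lid_handle [([0.4229, -0.1986, 0.1805], 0.85), ([0.5017, 0.0069, -0.0023], 0.43)]
85.8083
```

View pics/w14.png

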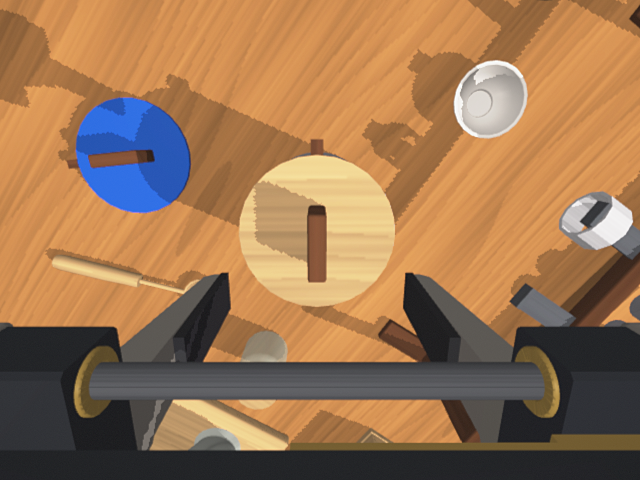

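View pics/s14.png

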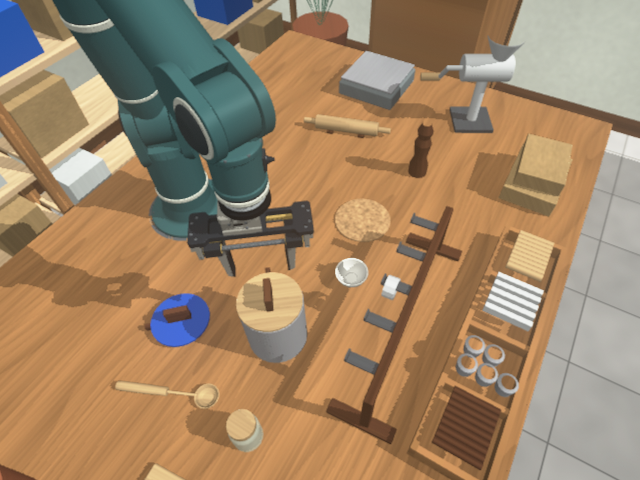

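The lid is flush: its top is level at 0.1565 m and the key is at the notch (wrist 317,146). The round cutter still hangs at scene (391,287) and the bystanders are where they were.

Run:
```python
from h import *
print(workorder.finish_job(), env.sense()['t'])
```

```text
the job is handed in; nothing more can be done
the job is handed in; nothing more can be done
```

The tin is closed with all four square cutters inside, and the job was handed in at about 86 s of the 200 s allowed.

- **Lid off:** I set the lid on the trivet. It was later knocked a few centimetres aside there, so I measured it again before picking it up.
- **Cutters:** I lifted each square cutter off its bracket and let it drop from just above the rim, because the gripper cannot open fully inside the tin. The last picture before closing showed all four standing upright in a 2 x 2 block. The round cutter still hangs, and the other things on the counter are where they were.
- **Closing:** I laid the lid on with its key about 28° (31 mm) to one side of the notch, riding on the rim. I turned it under light pressure until the key dropped into the notch, then pressed it down and let go.

**Last checks:**
- **Lid:** its top is 156.5 mm up and level in the wrist and scene cameras. The key is at the notch in all three cameras, and the gripper is clear.
- **Disagreement:** the top camera read a slope of about 0.25° and a height 1.4 mm higher, which I put down to its calibration error.
- **Force:** the highest wrist force I read was about 17 N, when setting the lid on the trivet. I saw no sign of the grip slackening.

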